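# Rerack the roast samples in reverse order

## Robot

A 6-joint arm with a two-finger parallel gripper is mounted at the origin on the work surface. World frame = base frame: x ahead of the robot, y to its left, z up, the work surface at z = 0. Lengths are in m, angles in rad, forces in N, time in s.
With the tool pointing down it reaches from about 0.275 to 0.825 m from the base axis. Payload 4.9 kg.
Tool frame: the origin (TCP) lies midway between the tips of the shut fingers; the grasp point (between the pads) lies 19 mm behind it (bot.grip_depth is the distance from the TCP to the grasp point, in m); z points along the fingers, y is the line along which they close (so a half turn about z gives the same grasp; the last joint's range is limited). The gripper opens to 85 mm and grips with 20 to 120 N. Pads are 22 mm wide; open, the fingers measure 114 mm over their backs; the gripper's body (76 mm by 85 mm) begins 54 mm behind the grasp point. The pads swing forward as they close: fully open they stand 13 mm farther back than shut.
Start: joints at [-1.401, 0.326, -0.193, 1.052, 0, 1.437], TCP at [0.165, -0.525, 0.201] pointing down, gripper open.
Joint ranges: [-2.65, 2.65], [-0.97, 1.79], [-1.3, 1.35], [-1.93, 2.1], [-1.47, 1.37], [-3.14, 3.14]. Speed limits (rad/s): [2.57, 2.57, 3.14, 3.14, 3.14, 3.14].

## Interface

Orientations are given as a unit quaternion [w, x, y, z].
In Python, from cell import bot gives the robot as it stands. Calls block until the motion is done:
- bot.move_pose(position, orientation): joint-space move of the TCP to a pose.
- bot.move_linear(position, speed=0.15, rotation=None, until_force=None): straight line of the TCP; rotation=None keeps the orientation; speed is the mean speed in m/s. With until_force (N) it stops when the force on the tool has changed by that much, and returns True; else False.
- bot.goto_joints(angles): joint-space move.
- bot.set_gripper(opening, grasp_force=None): opening from 0.0 (shut) to 1.0 (fully open); grasp_force is the grip in N (None keeps the last); returns when the fingers have stopped.
- bot.wait(seconds).
- bot.solve_ik(position, orientation): joint angles nearest the present ones, or None.
- bot.camera(name): name is "scene" or "top" or "wrist"; returns the picture (480x640x3 uint8, red, green, blue); there is no depth.
- bot.calibration(name): a dict with "mtx" (3x3 intrinsics, pixels), "extrinsics" (4x4, takes a point from world to camera coordinates); the wrist camera has in their place "hand_eye" (4x4, takes a point from camera to tool coordinates, whose origin is the TCP and whose axes are the flange's). Camera axes: x right, y down, z forward; pixel columns grow to the right and rows downward; lengths in m; the calibration is good to about 2 mm. The wrist camera is an equidistant fisheye: a pixel r from the principal point sees the ray r / f radians off the axis. A picture is of the moment at which its call begins: read the wrist's pose just before it. calibration takes no time and is no camera call.
A pose or a line that the arm cannot do raises bot.PlanningError and nothing moves.
- bot.close_job(): hands the job in; it is judged then, once.
Trained networks look in the newest picture that a camera, given by its name, has taken for a name from the list of things; names that differ only in an ending like _2 or _b are one class to them, and where a whole thing is asked for, a point or a joint stands for the part that bears it (a point fixed in the world has none). Each returns a list of dicts, best first, with "confidence" (0 to 1); they miss things now and then, are a little off and sometimes report something else, mostly with a low value. They report only what shows in the picture. A call takes as long as a camera call. They do not tell look-alikes from the thing itself.
- bot.search_frame(camera, thing): "bbox" ([left, top, width, height] in pixels, round what is visible of it).
Readings, each from a call of its own:
- bot.read_clock(): time.
- bot.read_joint_positions(): joint angles.
- bot.read_joint_vel(): joint speeds.
- bot.read_joint_efforts(): joint torques, N m.
- bot.read_position(): TCP position.
- bot.read_tool_rot(): TCP orientation.
- bot.read_ft_force(): force on the tool from outside, world axes, zero at the start.
- bot.read_moment(): the same for the moment, N m.
- bot.read_gripper_width(): opening from 0.0 (shut) to 1.0 (fully open).
- bot.read_finger_force(): force on a finger pad.
Only numpy, scipy, OpenCV 4.12 (cv2) and the standard library are available. Lean on these libraries where they do the work, as an engineer would, in place of code of your own. Each camera call takes 0.05 s, during which the arm holds its last target. There are 200 camera calls.

## Task

Move the four glass vials of coffee samples from the wooden rack to the metal rack, one per compartment, in reverse order: the vial that stands furthest left in the wooden rack (as seen from the robot) goes furthest right in the metal rack, the second from the left goes second from the right, and so on. Set each one down gently, without dropping it or tipping it over, and leave all four standing upright on the floor of their compartments.

Things in the scene. Friction and masses are not known exactly. Their poses are not given: they have to be found in the camera images.
- red_vial: Loose closed glass vial of dark brown coffee beans with a red cap: an upright cylinder 36 mm in diameter, 90 mm tall (glass 72 mm, the cap of the same width the last 18 mm), 60 to 130 g. Origin at the centre of its underside, z up its axis. It starts upright, roughly centred on the red coaster.
- yellow_vial: Loose closed glass vial of light brown coffee beans with a yellow cap: an upright cylinder 36 mm in diameter, 90 mm tall (glass 72 mm, the cap of the same width the last 18 mm), 60 to 130 g. Origin at the centre of its underside, z up its axis. It starts upright, roughly centred on the yellow coaster.
- blue_vial: Loose closed glass vial of mid-brown coffee beans with a blue cap: an upright cylinder 36 mm in diameter, 90 mm tall (glass 72 mm, the cap of the same width the last 18 mm), 60 to 130 g. Origin at the centre of its underside, z up its axis. It starts upright, roughly centred on the blue coaster.
- green_vial: Loose closed glass vial of pale greenish coffee beans with a green cap: an upright cylinder 36 mm in diameter, 90 mm tall (glass 72 mm, the cap of the same width the last 18 mm), 60 to 130 g. Origin at the centre of its underside, z up its axis. It starts upright, roughly centred on the green coaster.
- red_coaster: Fixed round red coaster, 52 mm in diameter, 2 mm thick, lying on the floor of one compartment of the wooden rack; it stays there and so still marks where the red vial stood. Origin at the centre of its underside, axes parallel to the wooden rack's.
- yellow_coaster: Fixed round yellow coaster, 52 mm in diameter, 2 mm thick, lying on the floor of one compartment of the wooden rack; it stays there and so still marks where the yellow vial stood. Origin at the centre of its underside, axes parallel to the wooden rack's.
- blue_coaster: Fixed round blue coaster, 52 mm in diameter, 2 mm thick, lying on the floor of one compartment of the wooden rack; it stays there and so still marks where the blue vial stood. Origin at the centre of its underside, axes parallel to the wooden rack's.
- green_coaster: Fixed round green coaster, 52 mm in diameter, 2 mm thick, lying on the floor of one compartment of the wooden rack; it stays there and so still marks where the green vial stood. Origin at the centre of its underside, axes parallel to the wooden rack's.
- wood_rack: Pale wooden rack holding the vials at the start, left or right of the metal rack: fixed, 68 (x) x 254 (y) mm, one row of four open compartments 56 x 56 mm, centred at y = +93, +31, -31, -93 mm, x = 0. Floor 6 mm thick, walls and dividers 6 mm thick, tops 24 mm up. Origin: centre of underside; y points to the robot's left (within 0.2 rad), x away from the robot.
- steel_rack: Empty silver-grey metal rack to be filled, without coasters: fixed, 68 (x) x 254 (y) mm, one row of four open compartments 56 x 56 mm, centred at y = +93, +31, -31, -93 mm, x = 0. Floor 6 mm thick, walls and dividers 6 mm thick, tops 24 mm up. Origin: centre of underside; y points to the robot's left (within 0.2 rad), x away from the robot.
Mind the look-alikes: they are no part of the job. What is shaped like the blue_vial but purple or turquoise is not meant.

How it is judged:
At the end, for the whole second after the job is handed in: Each vial stands upright (0.1 rad) and still on the metal rack's floor (5 mm), within 13 mm in x and y of the centre of the compartment mirroring its start: from the wooden rack's compartment at y to the metal rack's at -y, each in its rack's own frame (((y of red_coaster in the frame of wood_rack between 0.073 and 0.113 m and y of red_vial in the frame of steel_rack between -0.106 and -0.08 m) or (y of red_coaster in the frame of wood_rack between 0.011 and 0.051 m and y of red_vial in the frame of steel_rack between -0.044 and -0.018 m) or (y of red_coaster in the frame of wood_rack between -0.051 and -0.011 m and y of red_vial in the frame of steel_rack between 0.018 and 0.044 m) or (y of red_coaster in the frame of wood_rack between -0.113 and -0.073 m and y of red_vial in the frame of steel_rack between 0.08 and 0.106 m)) and x of red_vial in the frame of steel_rack between -0.013 and 0.013 m and z of red_vial in the frame of steel_rack between 0.001 and 0.011 m and angle between each of red_vial, yellow_vial, blue_vial, green_vial's own z axis and vertical below 0.1 rad and linear speed of each of red_vial, yellow_vial, blue_vial, green_vial below 0.03 m/s and ((y of yellow_coaster in the frame of wood_rack between 0.073 and 0.113 m and y of yellow_vial in the frame of steel_rack between -0.106 and -0.08 m) or (y of yellow_coaster in the frame of wood_rack between 0.011 and 0.051 m and y of yellow_vial in the frame of steel_rack between -0.044 and -0.018 m) or (y of yellow_coaster in the frame of wood_rack between -0.051 and -0.011 m and y of yellow_vial in the frame of steel_rack between 0.018 and 0.044 m) or (y of yellow_coaster in the frame of wood_rack between -0.113 and -0.073 m and y of yellow_vial in the frame of steel_rack between 0.08 and 0.106 m)) and x of yellow_vial in the frame of steel_rack between -0.013 and 0.013 m and z of yellow_vial in the frame of steel_rack between 0.001 and 0.011 m and ((y of blue_coaster in the frame of wood_rack between 0.073 and 0.113 m and y of blue_vial in the frame of steel_rack between -0.106 and -0.08 m) or (y of blue_coaster in the frame of wood_rack between 0.011 and 0.051 m and y of blue_vial in the frame of steel_rack between -0.044 and -0.018 m) or (y of blue_coaster in the frame of wood_rack between -0.051 and -0.011 m and y of blue_vial in the frame of steel_rack between 0.018 and 0.044 m) or (y of blue_coaster in the frame of wood_rack between -0.113 and -0.073 m and y of blue_vial in the frame of steel_rack between 0.08 and 0.106 m)) and x of blue_vial in the frame of steel_rack between -0.013 and 0.013 m and z of blue_vial in the frame of steel_rack between 0.001 and 0.011 m and ((y of green_coaster in the frame of wood_rack between 0.073 and 0.113 m and y of green_vial in the frame of steel_rack between -0.106 and -0.08 m) or (y of green_coaster in the frame of wood_rack between 0.011 and 0.051 m and y of green_vial in the frame of steel_rack between -0.044 and -0.018 m) or (y of green_coaster in the frame of wood_rack between -0.051 and -0.011 m and y of green_vial in the frame of steel_rack between 0.018 and 0.044 m) or (y of green_coaster in the frame of wood_rack between -0.113 and -0.073 m and y of green_vial in the frame of steel_rack between 0.08 and 0.106 m)) and x of green_vial in the frame of steel_rack between -0.013 and 0.013 m and z of green_vial in the frame of steel_rack between 0.001 and 0.011 m); the robot touches nothing.
It fails at once if A vial is tipped over (leans more than 1.0 rad) (angle between any of red_vial, yellow_vial, blue_vial, green_vial's own z axis and vertical above 1 rad).
It fails at once if A vial is dropped from more than about 25 mm or thrown (moves faster than 0.7 m/s while no finger touches it) ((linear speed of red_vial above 0.7 m/s and contact force between red_vial and the fingers below 0.02 N) or (linear speed of yellow_vial above 0.7 m/s and contact force between yellow_vial and the fingers below 0.02 N) or (linear speed of blue_vial above 0.7 m/s and contact force between blue_vial and the fingers below 0.02 N) or (linear speed of green_vial above 0.7 m/s and contact force between green_vial and the fingers below 0.02 N)).
It also fails if it takes over 101 s, if anything falls off the work surface, if the arm or the gripper's body presses on something with over 40 N, if the wrist force passes 120 N, or if a joint passes its speed limit or range.

## Working session

There is one attempt and no reset: what is moved stays moved. The work goes in short steps, each a Python script; the robot and the scene stay as the last script left them, time stands still between calls to the robot, and variables do not carry over. Pictures are saved under pics/ and viewed, at most 14 in all, crops included, and the job is handed in when it is done.

```bash
mkdir -p pics; ls; python3 - <<'E'
from cell import bot
import cv2, numpy as np
for c in ["top","scene"]:
    im=bot.camera(c); cv2.imwrite(f"pics/{c}0.png",im[:,:,::-1])
    k=bot.calibration(c); print(c,np.round(k["mtx"],1).tolist(),np.round(k["extrinsics"],3).tolist())
    for t in ["wood_rack","steel_rack","red_vial","yellow_vial","blue_vial","green_vial"]:
        print(t,[(np.round(d["bbox"]).tolist(),round(d["confidence"],2)) for d in bot.search_frame(c,t)][:4])
print(bot.read_tool_rot(),bot.read_clock())
E
```

```text
pics
top [[547.2, 0.0, 318.5], [0.0, 547.2, 244.4], [0.0, 0.0, 1.0]] [[-0.008, -1.0, 0.003, -0.027], [-0.988, 0.008, -0.151, 0.492], [0.151, -0.004, -0.989, 0.872], [0.0, 0.0, 0.0, 1.0]]
wood_rack [([328.0, 224.0, 159.0, 52.0], 0.85)]
steel_rack [([106.0, 198.0, 153.0, 57.0], 0.79)]
red_vial [([342.0, 227.0, 26.0, 31.0], 0.6)]
yellow_vial [([416.0, 234.0, 30.0, 26.0], 0.59)]
blue_vial [([466.0, 292.0, 38.0, 25.0], 0.95), ([507.0, 245.0, 36.0, 29.0], 0.89), ([448.0, 238.0, 36.0, 28.0], 0.75)]
green_vial [([376.0, 228.0, 33.0, 30.0], 0.85)]
scene [[488.6, 0.0, 327.6], [0.0, 488.6, 242.4], [0.0, 0.0, 1.0]] [[-0.208, 0.978, -0.007, 0.122], [0.783, 0.163, -0.601, -0.339], [-0.587, -0.13, -0.799, 1.268], [0.0, 0.0, 0.0, 1.0]]
wood_rack [([187.0, 220.0, 128.0, 58.0], 0.94)]
steel_rack [([368.0, 269.0, 142.0, 65.0], 0.83)]
red_vial []
yellow_vial [([223.0, 206.0, 25.0, 42.0], 0.8)]
blue_vial [([198.0, 173.0, 26.0, 36.0], 0.69), ([190.0, 198.0, 32.0, 44.0], 0.61), ([154.0, 193.0, 25.0, 41.0], 0.56)]
green_vial [([251.0, 219.0, 24.0, 39.0], 0.8), ([245.0, 234.0, 4.0, 10.0], 0.37)]
[ 8.42040984e-06  9.88482549e-01  1.51334894e-01 -5.11289517e-06] 0.7
```

View pics/top0.png

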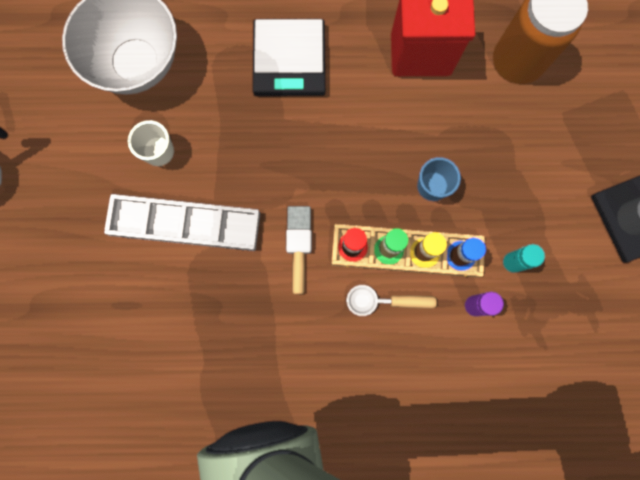

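```bash
python3 -c "
import cv2
im=cv2.imread('pics/top0.png')[180:330,90:560]
cv2.imwrite('pics/top0c.png',cv2.resize(im,None,fx=1.7,fy=1.7,interpolation=cv2.INTER_CUBIC))
im=cv2.imread('pics/scene0.png')[150:350,130:530]
cv2.imwrite('pics/scene0c.png',cv2.resize(im,None,fx=2,fy=2,interpolation=cv2.INTER_CUBIC))"
```

```text
(no output)
```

View pics/scene0c.png

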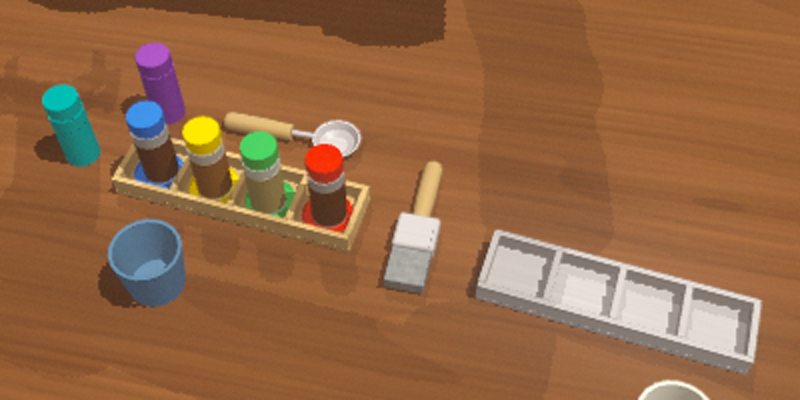

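View pics/top0c.png

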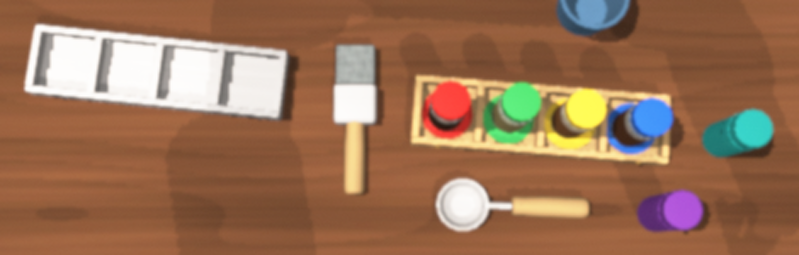

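The top view, left to right as the robot sees it:
- **Vials in the wooden rack:** red (354,243), green (396,243), yellow (433,246) and blue (470,252), each on its own coaster.
- **Blue candidates:** blue (470,252), turquoise (524,258) and purple (485,304). The first one is meant, because it has a blue cap and stands on the blue coaster in the rack. The crop confirms this.
- **Metal rack:** at about (182,222).

Next I'll fit the rack and vial poses.

```bash
cat > vis.py <<'E'
import cv2, numpy as np
from scipy.optimize import minimize
from cell import bot
C={c:bot.calibration(c) for c in("top","scene")}
def proj(c,P):
    E=np.array(C[c]["extrinsics"]);K=np.array(C[c]["mtx"])
    q=(E[:3,:3]@np.asarray(P,float).T).T+E[:3,3]; q=q@K.T
    return q[:,:2]/q[:,2:]
def hullmask(pts,S=4):
    m=np.zeros((480*S,640*S),np.uint8)
    cv2.fillConvexPoly(m,cv2.convexHull(np.round((pts+.5)*S).astype(np.int32)),1); return m.astype(bool)
def blob(mask,roi=None):
    m=mask.astype(np.uint8)
    if roi is not None:
        r=np.zeros_like(m);x,y,w,h=[int(v) for v in roi];r[y:y+h,x:x+w]=1;m&=r
    n,l,s,ct=cv2.connectedComponentsWithStats(m)
    i=1+np.argmax(s[1:,4]); return l==i
def fit(obs,model,x0,step):
    S=4
    H=[(c,hullmask(np.argwhere(m)[:,::-1].astype(float))) for c,m in obs]
    def cost(p):
        t=0
        for c,h in H:
            g=hullmask(proj(c,model(p)),S); t+=1-(g&h).sum()/(g|h).sum()
        return t
    sim=np.vstack([x0]+[np.array(x0)+np.eye(len(x0))[i]*step[i] for i in range(len(x0))])
    r=minimize(cost,x0,method="Nelder-Mead",options=dict(initial_simplex=sim,xatol=2e-4,fatol=1e-4))
    return r.x,r.fun
def rack(p):
    x,y,a=p;c,s=np.cos(a),np.sin(a)
    return [[x+c*u-s*v,y+s*u+c*v,z] for u in(-.034,.034) for v in(-.127,.127) for z in(0,.024)]
A=np.linspace(0,2*np.pi,32,endpoint=False)
def cap(z0,z1): return lambda p:[[p[0]+.018*np.cos(a),p[1]+.018*np.sin(a),z] for a in A for z in(z0,z1)]
def ray(c,uv,z):
    E=np.array(C[c]["extrinsics"]);K=np.array(C[c]["mtx"]);R=E[:3,:3];o=-R.T@E[:3,3]
    d=R.T@np.linalg.inv(K)@[uv[0],uv[1],1]; return (o+d*(z-o[2])/d[2])[:2]
HUE={"red":(175,5),"yellow":(24,34),"blue":(100,118),"green":(50,75)}
def colour(hsv,n):
    lo,hi=HUE[n];h=hsv[...,0]; k=(h>=lo)&(h<=hi) if lo<hi else (h>=lo)|(h<=hi)
    return k&(hsv[...,1]>150)&(hsv[...,2]>110)
E
python3 - <<'E'
from vis import *
I={c:cv2.imread(f"pics/{c}0.png") for c in C}; V={c:cv2.cvtColor(I[c],cv2.COLOR_BGR2HSV) for c in C}
for c,p in(("top",[(340,230),(435,273),(482,240)]),("scene",[(250,260),(189,237)])): print([V[c][y,x].tolist() for x,y in p])
def pale(c): 
    h,s,v=[V[c][...,i].astype(int) for i in range(3)]; return (h>12)&(h<24)&(s>50)&(s<165)&(v>130)
def grey(c): return (V[c][...,1]<40)&(V[c][...,2]>60)
rois={"steel":dict(top=(98,188,170,70),scene=(360,258,160,85)),"wood":dict(top=(322,216,172,66))}
res={}
for n,f in(("steel",grey),("wood",pale)):
    obs=[(c,blob(f(c),r)) for c,r in rois[n].items()]
    u=np.argwhere(obs[0][1])[:,::-1]; x0=[*ray("top",(u.min(0)+u.max(0))/2,.02),-.05]
    for sub in [obs]+([[o] for o in obs] if len(obs)>1 else []):
        x,e=fit(sub,rack,x0,[.01,.01,.05]); print(n,[s[0] for s in sub],np.round(x,4),round(e,3))
        res.setdefault(n,x)
for n in HUE:
    m=blob(colour(V["scene"],n),(180,185,140,80)); u=np.argwhere(m)[:,::-1]
    x,e=fit([("scene",m)],cap(.080,.098),ray("scene",u.mean(0),.09),[.01,.01])
    w=res["wood"];d=x-w[:2];c,s=np.cos(w[2]),np.sin(w[2])
    print(n,np.round(x,4),round(e,3),"in rack",np.round([c*d[0]+s*d[1],-s*d[0]+c*d[1]],4)); res[n]=x
for c in C:
    for n,x in res.items():
        for pts in ([rack(x)] if len(x)>2 else [cap(.08,.098)(x)]):
            cv2.polylines(I[c],[cv2.convexHull(np.round(proj(c,pts)*8).astype(np.int32))],True,(255,0,255),1,cv2.LINE_AA,3)
a=cv2.resize(I["top"][190:290,95:545],(800,178),interpolation=cv2.INTER_CUBIC);b=cv2.resize(I["scene"][165:345,140:520],(800,379),interpolation=cv2.INTER_CUBIC)
cv2.imwrite("pics/fit.png",np.vstack([a,b])); np.savez("res.npz",**res)
E
```

```text
[[17, 116, 128], [15, 127, 149], [11, 50, 230]]
[[16, 130, 129], [19, 116, 218]]
steel ['top', 'scene'] [ 0.5364  0.2016 -0.1138] 0.038
steel ['top'] [ 0.5363  0.2017 -0.1151] 0.01
steel ['scene'] [ 0.5362  0.2011 -0.113 ] 0.024
wood ['top'] [ 0.4843 -0.1799 -0.0838] 0.064
red [ 0.491  -0.0877] 0.16 in rack [-0.0011  0.0924]
yellow [ 0.4823 -0.2122] 0.152 in rack [ 0.0007 -0.0324]
blue [ 0.4721 -0.2732] 0.263 in rack [-0.0044 -0.094 ]
green [ 0.4856 -0.1564] 0.462 in rack [-0.0007  0.0235]
```

View pics/fit.png

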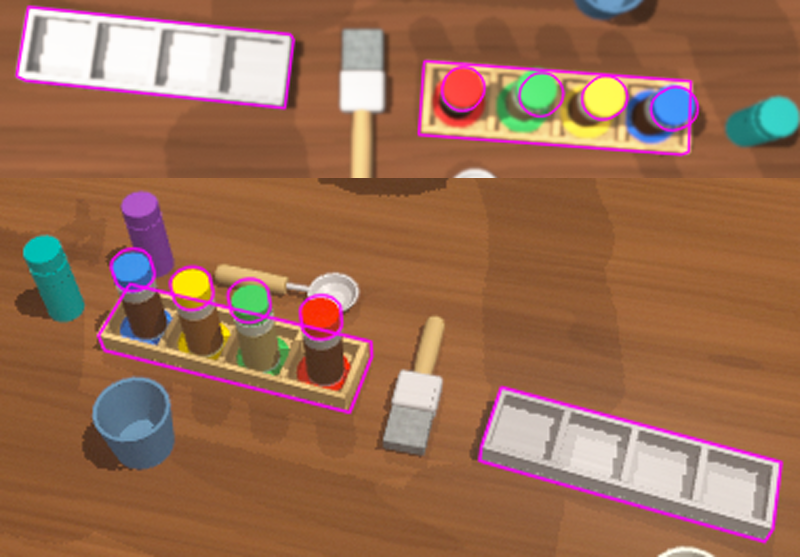

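The rack outlines match in both views. The red and yellow caps agree with their compartment centres to about 1.5 mm. The green and blue cap masks were clipped, so I'll refit those two with looser thresholds.

```bash
python3 - <<'E'
from vis import *
res=dict(np.load("res.npz")); w=res["wood"];c,s=np.cos(w[2]),np.sin(w[2])
hsv=cv2.cvtColor(cv2.imread("pics/scene0.png"),cv2.COLOR_BGR2HSV); H,S_,V_=[hsv[...,i].astype(int) for i in range(3)]
for n,(lo,hi) in {"red":(170,8),"yellow":(22,36),"blue":(98,120),"green":(40,85)}.items():
    k=((H>=lo)&(H<=hi) if lo<hi else (H>=lo)|(H<=hi))&(S_>100)&(V_>60)
    p0=np.array([w[0],w[1]])+{"red":.093,"green":.031,"yellow":-.031,"blue":-.093}[n]*np.array([-s,c])
    g=proj("scene",cap(.08,.098)(p0)); lo_=np.floor(g.min(0)-3); wh=np.ceil(g.max(0)+3)-lo_
    m=blob(k,(*lo_,*wh)); x,e=fit([("scene",m)],cap(.080,.098),p0,[.006,.006])
    d=x-w[:2]; print(n,m.sum(),np.round(x,4),round(e,3),np.round([c*d[0]+s*d[1],-s*d[0]+c*d[1]],4)); res[n]=x
np.savez("res.npz",**res)
from scipy.spatial.transform import Rotation as R
for n in("red","blue"):
  for sg in(1,-1):
    a=w[2]; y=sg*np.array([np.cos(a),np.sin(a),0]); z=np.array([0,0,-1.]); M=np.c_[np.cross(y,z),y,z]
    q=R.from_matrix(M).as_quat()[[3,0,1,2]]; print(n,sg,np.round(q,3),bot.solve_ik([*res[n],.05],q))
print(bot.grip_depth)
E
```

```text
red 314 [ 0.4915 -0.0881] 0.119 [-0.0005  0.0921]
yellow 313 [ 0.4833 -0.2114] 0.096 [ 0.0017 -0.0315]
blue 292 [ 0.4734 -0.2733] 0.142 [-0.0031 -0.094 ]
green 300 [ 0.4887 -0.1535] 0.154 [0.0022 0.0267]
red 1 [0.    0.736 0.677 0.   ] [-0.32520205  0.39485572 -0.52705323  0.64888738  0.          1.32944112]
red -1 [ 0.    -0.677  0.736  0.   ] [-0.32520205  0.39485572 -0.52705323  0.64888738  0.         -1.81215153]
blue 1 [0.    0.736 0.677 0.   ] [-0.65858678  0.46760107 -0.40275971  0.70043555  0.          0.99605639]
blue -1 [ 0.    -0.677  0.736  0.   ] [-0.65858678  0.46760107 -0.40275971  0.70043555  0.         -2.14553626]
0.0187
```

```bash
cat > job.py <<'E'
import numpy as np
from scipy.spatial.transform import Rotation as R
from cell import bot
res=dict(np.load("res.npz"))
SLOT={"red":.093,"green":.031,"yellow":-.031,"blue":-.093}
UP,GR,OPEN=.18,.043,.65
def quat(a):
    y=np.array([np.cos(a),np.sin(a),0]);z=np.array([0,0,-1.])
    return R.from_matrix(np.c_[np.cross(y,z),y,z]).as_quat()[[3,0,1,2]]
def transfer(n):
    v=res[n];sx,sy,sa=res["steel"];d=-SLOT[n];t=[sx-np.sin(sa)*d,sy+np.cos(sa)*d]
    bot.set_gripper(OPEN,40); bot.move_pose([*v,UP],quat(res["wood"][2]))
    hit=bot.move_linear([*v,GR],.12,until_force=6)
    if hit: print("contact on descent",bot.read_position()); return
    bot.set_gripper(0,40); w=bot.read_gripper_width(); print(n,"grip",w,bot.read_finger_force())
    bot.move_linear([*v,UP],.12)
    print("held",bot.read_gripper_width(),bot.read_finger_force())
    if bot.read_finger_force()<5: return
    bot.move_pose([*t,UP],quat(sa))
    bot.move_linear([*t,GR+.006],.12)
    print("touch",bot.move_linear([*t,GR-.006],.02,until_force=3),bot.read_position())
    bot.set_gripper(OPEN); bot.move_linear([*t,UP],.15)
    print("clock",bot.read_clock())
E
python3 - <<'E'
from job import *
transfer("red")
import cv2
for c in("top","scene"):cv2.imwrite(f"pics/{c}1.png",bot.camera(c)[:,:,::-1])
cv2.imwrite("pics/both1.png",np.vstack([cv2.imread("pics/top1.png")[170:320,90:550],cv2.imread("pics/scene1.png")[150:350,100:560]]))
E
```

```text
red grip 0.41009438148017685 39.56202697008848
held 0.4081835074337751 39.89878199994564
touch True [0.5262908  0.10935531 0.04180996]
clock 9.875
```

View pics/both1.png

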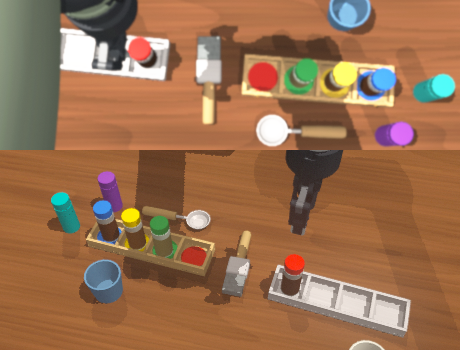

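Red now stands upright in the right-hand compartment of the metal rack, at about (142,50) in the crop. The bare red coaster stays behind. The method works, so I'll move the rest.

```bash
python3 - <<'E'
from job import *
for n in("green","yellow","blue"): transfer(n)
bot.goto_joints([-1.401,.326,-.193,1.052,0,1.437])
from vis import *
im={c:bot.camera(c)[:,:,::-1].copy() for c in C}
res=dict(np.load("res.npz"));w=res["steel"];c,s=np.cos(w[2]),np.sin(w[2])
hsv=cv2.cvtColor(im["scene"],cv2.COLOR_BGR2HSV);H,S_,V_=[hsv[...,i].astype(int) for i in range(3)]
for n,(lo,hi) in {"red":(170,8),"yellow":(22,36),"blue":(98,120),"green":(40,85)}.items():
    k=((H>=lo)&(H<=hi) if lo<hi else (H>=lo)|(H<=hi))&(S_>100)&(V_>60)
    p0=w[:2]-SLOT[n]*np.array([-s,c]); g=proj("scene",cap(.078,.096)(p0)); a=np.floor(g.min(0)-5)
    m=blob(k,(*a,*(np.ceil(g.max(0)+5)-a))); x,e=fit([("scene",m)],cap(.078,.096),p0,[.006,.006])
    d=x-w[:2]; print(n,np.round([c*d[0]+s*d[1],-s*d[0]+c*d[1]],4),"want y",-SLOT[n],round(e,3))
cv2.imwrite("pics/end.png",cv2.resize(np.vstack([im["top"][170:300,80:550],im["scene"][150:350,80:550]]),None,fx=1.6,fy=1.6,interpolation=cv2.INTER_CUBIC))
E
```

```text
green grip 0.4038694336349126 39.57302483730018
held 0.40647051165845655 39.87984962761402
touch True [0.53335307 0.17097122 0.04182527]
clock 18.45
yellow grip 0.4061176011001851 39.64211471378803
held 0.4072012518533497 39.887126348912716
touch True [0.54034736 0.23261229 0.04186473]
clock 27.725
blue grip 0.4109179517019123 39.60191609105095
held 0.4083777742764127 39.8459230537992
touch True [0.5474164  0.29427736 0.0418575 ]
clock 37.8333
red [-0.0002 -0.0923] want y -0.093 0.099
yellow [-0.0001  0.0311] want y 0.031 0.107
blue [-0.0005  0.0952] want y 0.093 0.206
green [ 0.0013 -0.0297] want y -0.031 0.136
```

View pics/end.png

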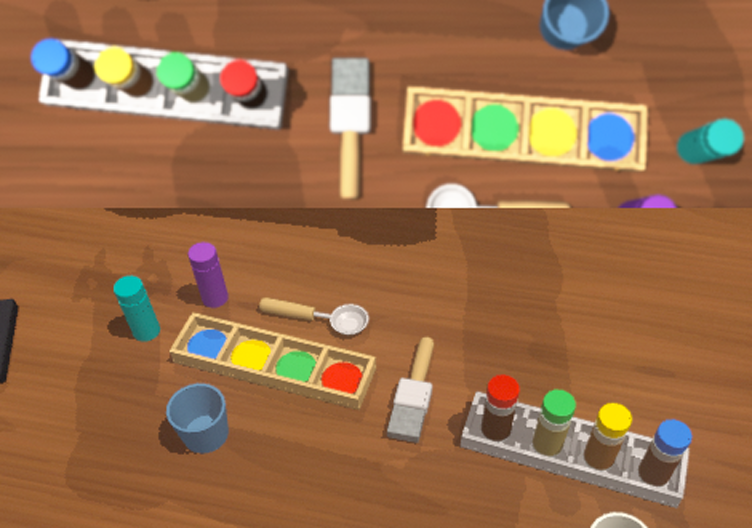

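All four vials stand upright in the metal rack, left to right blue, yellow, green, red, which mirrors the coasters. Each is within about 2 mm of its compartment centre.

```bash
python3 -c "
from cell import bot
bot.wait(.5); print(bot.close_job())"
```

```text
the job is handed in; nothing more can be done
None
```

I moved all four vials to the metal rack in reverse order, each upright and, by the final camera fit, within about 2 mm of its compartment centre, and handed the job in about 40 s into the 101 s limit; it returned no verdict.

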